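# Set the bread slicer's stop to the green notch

## Task

On the counter stands a wooden bread-slicing guide whose steel stop hangs by its cross-bar in a pair of notches beside the blue tag. Take the stop by its black knob, lift it out, and drop it into the pair of notches beside the green tag, so that the bar sits fully down in the notches of both rails, straight across; then let go.

Things in the scene. Friction and masses are not known exactly. Their poses are not given: they have to be found in the camera images.
- stop_knob (a point): Centre of the stop's black knob, 30 (x) x 26 (y) x 42 mm high, gripped from above. The stop is one loose piece, 110-220 g: below the knob a 16 mm stem, then a steel cross-bar 140 mm long (x), 10 wide (y), 12 high, its underside 56 mm below this point, and a plate 64 wide, 8 thick, hanging 29 mm below that. x along the bar, z up. When seated, the rails' teeth end 28 mm below this point.
- green_notch (a point): The target: point midway between the two rails, at notch-floor height, in the notch pair beside the green tag (green plastic tile 34 x 34 x 10 mm, centred 92 mm along +x from here). The seated bar's underside centre belongs here, so the knob's centre 56 mm above. Fixed. x across the rails towards the tag, y along the rails, z up.
- guide: Fixed wooden guide; board 230 (x) x 340 (y) x 18 mm, origin under the middle of its 4 notch pairs. Rails along y at x = -50, +50, 12 thick. Notches at y = -90, -30, 30, 90: floor 16 wide, 55 mm up; flanks slope to a 48 wide mouth 83 mm up, so a bar within 12 mm slides in. Posts 106 mm high at x = -75, 75, y = 156 to 174. Blue, green, red, yellow tags at x = 92 in any order; stop starts at blue.
There are look-alikes about, which are no part of the job. What is shaped like the part that bears stop_knob but yellow is not meant.

How it is judged (in metres and radians):
On the way:
1. the stop is lifted clear out of its notches (at least 25 mm above its seat) (z of stop_knob in the frame of green_notch above 0.081 m), for 0.1 s.
At the end, for the whole second after the job is handed in: The stop's knob stands over the green-tagged notch pair (within 20 mm in all and 12 mm along the rails), fully down (knob centre 56 mm above the notch floors, within 6 mm), upright within 10 degrees, its bar straight across the rails within 10 degrees, at rest (horizontal distance between stop_knob and green_notch below 0.02 m and y of stop_knob in the frame of green_notch between -0.012 and 0.012 m and z of stop_knob in the frame of green_notch between 0.05 and 0.062 m and angle between stop_knob's own z axis and vertical below 0.17 rad and angle between the x axis of stop_knob and the x axis of green_notch, either way round below 0.17 rad and linear speed of stop below 0.02 m/s); the robot touches nothing.
It also fails if it takes over 35 s, if anything falls off the work surface, if the arm or the gripper's body presses on something with over 40 N, if the wrist force passes 120 N, or if a joint passes its speed limit or range.

## Robot

A 6-joint arm with a two-finger parallel gripper is mounted at the origin on the work surface. World frame = base frame: x ahead of the robot, y to its left, z up, the work surface at z = 0. Lengths are in mm, angles in rad, forces in N, time in s.
With the tool pointing down it reaches from about 325 to 900 mm from the base axis. Payload 6.1 kg.
Tool frame: the origin (TCP) lies at the very end of the fingers, on their centre line; the grasp point (between the pads) lies 19 mm behind it; z points along the fingers, y is the line along which they close (so a half turn about z gives the same grasp; the last joint's range is limited). The gripper opens to 87 mm and grips with 3 to 60 N. Pads are 19 mm wide; open, the fingers measure 117 mm over their backs; the gripper's body (75 mm by 190 mm) begins 51 mm behind the grasp point.
Start: joints at [-1.432, 0.22, 1.526, -0, 1.395, -0.126], TCP at [163.566, -603.209, 195.638] pointing down, gripper open.
Joint ranges: [-2.98, 2.98], [-0.91, 2.08], [0.09, 2.57], [-1.24, 4.39], [0.2, 2.65], [-2.68, 2.68]. Speed limits (rad/s): [2.57, 2.57, 3.01, 3.14, 3.14, 3.14].

## Interface

Orientations are given as a unit quaternion [x, y, z, w].
In Python, from rig import ctrl, eyes, order gives the robot as it stands. The module is installed in compiled form; this text tells all that it offers.
- The arm moves only by the tool drive_tool, never from a script. Its argument "steps" is a list of rows, each an object with "offset": the shift along the tool's x, y, z as a fraction of full scale, a list of three; "angular": the turn, a rotation vector about the tool's x, y, z as a fraction of full scale, a list of three. In form: [{"offset": [dx, dy, dz], "angular": [wx, wy, wz]}, ...]. A call has 1 to 20 rows; each row is the pose to reach, as a shift and turn from the pose commanded when the call began, along the tool's axes at that moment, turning the shorter way round; what a row does not reach only later rows make up. Full scale, the value 1, is 50 cm for a shift and 180 degrees for a turn. A row lasts 1/10 s, in which the tool goes at most 50 mm and 8.59 degrees, less where a joint would pass 70% of its speed; a pose out of reach is approached as far as the arm can. A call with a number of a shift or a turn outside -1 to 1 is refused whole. A call with a gripper value outside its range is refused whole. "grip" is the opening, from -1 (shut) to 1 (fully open), so that 0 is half open, set as the call begins (left out, the last holds). The fingers move at their own pace and stop on an object; "squeeze" is the grip in N (left out, the last holds). Time passes only in rows, so rows that repeat a pose let the fingers close. It gives the time, the measured TCP pose, the force, the opening and the grip force at its end, in the units of the state.
- ctrl.read_state(): the state, without advancing time (a new reading comes with each control period).
- eyes.read_camera(name): name is "side" or "top"; returns a dict with "pixels" (384x512x3 uint8, blue, green, red), "mtx" (3x3 intrinsics, pixels), "R" (3x3) and "t" (3): a world point X has camera coordinates R X + t. Camera axes: x right, y down, z forward; pixel columns grow to the right and rows downward; lengths in mm; the calibration is good to about 2 mm. A picture is of the moment at which its call begins. There is no depth.
- order.finish_job(): hands the job in; it is judged then, once.
Trained networks look in the newest picture that a camera, given by its name, has taken for a name from the list of things; names that differ only in an ending like _2 or _b are one class to them, and where a whole thing is asked for, a point or a joint stands for the part that bears it (a point fixed in the world has none). Each returns a list of dicts, best first, with "p" (0 to 1); they miss things now and then, are a little off and sometimes report something else, mostly with a low value. They report only what shows in the picture. A call takes as long as a camera call. They do not tell look-alikes from the thing itself.
- eyes.spot_in(camera, name): "box" ([left, top, width, height] in pixels, round what is visible of it).
The state is a dict: "t": time; "q": joint angles; "dq": joint speeds; "tau": joint torques, N m; "tool_pos": TCP position; "ee_rot": TCP orientation; "contact_force": force on the tool from outside, world axes, zero at the start; "ft_torque": the same for the moment, N m; "grip_width": finger opening in mm; "gripper_force": force on a finger pad.
Only numpy, scipy, OpenCV 4.12 (cv2) and the standard library are available. Lean on these libraries where they do the work, as an engineer would, in place of code of your own. Each camera call takes 0.05 s, during which the arm holds its last target. There are 200 camera calls.

## Working session

There is one attempt and no reset: what is moved stays moved. The work goes in short steps, Python scripts to look and compute and a tool call to move; the robot and the scene stay as the last step left them, time stands still between calls to the robot, and variables do not carry over. Pictures are saved under pics/ and viewed, at most 10 in all, crops included, and the job is handed in when it is done.

Besides the shell and the picture viewer there is one more tool, called after "Emit:" as a command line: name --argument value ..., lists and objects as JSON in quotes. drive_tool: Moves the arm, as the interface text tells. Its arguments: {"type":"object","properties":{"steps":{"type":"array"},"grip":{"type":"number"},"squeeze":{"type":"number"}},"required":["steps"]}

```bash
mkdir -p pics; python3 - <<'E'
from rig import ctrl, eyes
import cv2,numpy as np
for c in ("side","top"):
    r=eyes.read_camera(c); cv2.imwrite(f"pics/{c}0.png",r["pixels"])
    np.savez(f"{c}.npz",K=r["mtx"],R=r["R"],t=r["t"])
    print(c,(-r["R"].T@r["t"]).round(),r["mtx"].round(1).tolist(),r["R"].round(2).tolist())
    for n in("stop_knob","guide","green_notch"):
        print(n,[(np.round(d["box"]).tolist(),round(d["p"],2)) for d in eyes.spot_in(c,n)])
s=ctrl.read_state();print(s)
E
```

```text
side [ 518. -484.  492.] [[382.9, 0.0, 261.7], [0.0, 382.9, 196.2], [0.0, 0.0, 1.0]] [[0.99, -0.16, -0.0], [-0.1, -0.6, -0.79], [0.12, 0.78, -0.61]]
stop_knob [([263.0, 275.0, 46.0, 88.0], 0.91), ([219.0, 144.0, 68.0, 54.0], 0.8)]
guide [([176.0, 120.0, 171.0, 160.0], 0.7)]
green_notch [([304.0, 189.0, 13.0, 17.0], 0.52)]
top [470.   3. 745.] [[390.1, 0.0, 255.0], [0.0, 390.1, 192.4], [0.0, 0.0, 1.0]] [[0.01, -1.0, -0.05], [-0.99, 0.0, -0.17], [0.17, 0.05, -0.98]]
stop_knob [([339.0, 166.0, 66.0, 41.0], 0.96), ([187.0, 154.0, 26.0, 72.0], 0.57)]
guide [([105.0, 117.0, 208.0, 159.0], 0.94)]
green_notch [([219.0, 132.0, 15.0, 16.0], 0.81)]
{'t': 0.4, 'q': array([-1.43208759e+00,  2.20548846e-01,  1.52665650e+00,  3.70861627e-05,
        1.39473585e+00, -1.26098050e-01]), 'dq': array([ 0.00046696, -0.00055498, -0.00093355, -0.00129165,  0.00179837,
        0.00085422]), 'tau': array([-7.14785510e-04, -4.93869710e+01, -3.87083673e+01,  6.98973611e-02,
        5.00429620e-02, -5.62208379e-05]), 'tool_pos': array([ 163.57112395, -603.09527097,  195.46242113]), 'ee_rot': array([ 9.91247882e-01,  1.32013655e-01,  1.71566594e-05, -1.74384274e-04]), 'contact_force': array([-0.71887787,  0.07600976, -0.04447161]), 'ft_torque': array([ 0.03434022, -0.02079088,  0.00109728]), 'gripper_force': 0.0, 'grip_width': 86.88181432743613}
```

View pics/side0.png

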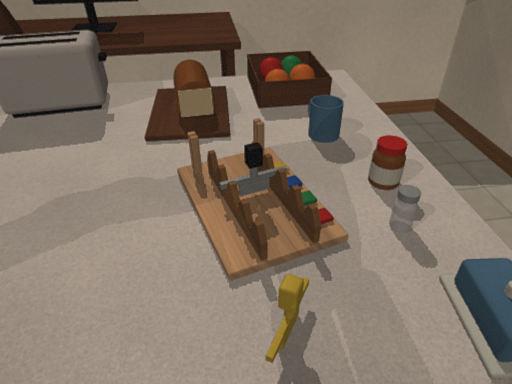

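View pics/top0.png

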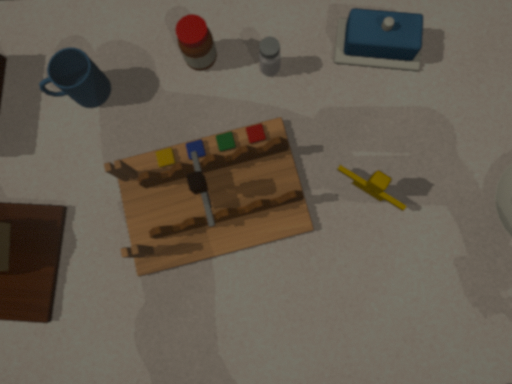

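The black-knobbed stop is in the guide: the knob is at side (254,155) and top (198,182), beside the blue tag at top (197,149). The green tag is at top (226,141) and side (307,199).

Candidates for the stop are the black knob at top (198,182) / side (254,155), and the yellow look-alike lying loose at top (378,182) / side (290,292). I choose the black one. Next I segment, triangulate and check a crop.

```bash
cat > h.py <<'E'
import cv2,numpy as np
from scipy.optimize import least_squares
C={c:np.load(f"{c}.npz") for c in("side","top")}
def proj(c,X):
    Y=np.atleast_2d(X)@C[c]["R"].T+C[c]["t"]; p=Y@C[c]["K"].T; return p[:,:2]/p[:,2:]
def tri(a,b):
    P=[C[c]["K"]@np.c_[C[c]["R"],C[c]["t"]] for c in("side","top")]
    X=cv2.triangulatePoints(P[0],P[1],np.float64(a).reshape(2,1),np.float64(b).reshape(2,1)); return (X[:3]/X[3]).ravel()
def blobs(im,lo,hi,roi,n=1):
    x,y,w,h=roi; m=cv2.inRange(cv2.cvtColor(im,cv2.COLOR_BGR2HSV),lo,hi); k=np.zeros_like(m);k[y:y+h,x:x+w]=m[y:y+h,x:x+w]
    _,_,st,ce=cv2.connectedComponentsWithStats(k); i=1+np.argmax(st[1:,4]); return ce[i],st[i].tolist()
E
python3 - <<'E'
from h import *
I={c:cv2.imread(f"pics/{c}0.png") for c in C}
roi={"side":(230,130,120,100),"top":(150,115,130,85)}
rng={"yellow":((20,150,90),(32,255,255)),"blue":((105,120,60),(128,255,255)),"green":((55,120,40),(85,255,255)),"red":((172,150,60),(180,255,255)),"black":((0,0,0),(180,255,32))}
for n,(l,h) in rng.items():
    p={c:blobs(I[c],l,h,roi[c]) for c in C}
    print(n,tri(p["side"][0],p["top"][0]).round(1),[(p[c][0].round(1).tolist(),p[c][1]) for c in C])
a=cv2.resize(I["side"][115:275,170:350],None,fx=2.2,fy=2.2,interpolation=2)
b=cv2.resize(I["top"][110:280,100:320],None,fx=1.8,fy=1.8,interpolation=2)
H=max(a.shape[0],b.shape[0]); f=lambda x:cv2.copyMakeBorder(x,0,H-x.shape[0],0,0,0)
cv2.imwrite("pics/crop0.png",np.hstack([f(a),f(b)]))
E
```

```text
yellow [665.5 211.7  29.2] [([280.0, 164.6], [274, 162, 15, 9, 48]), ([164.2, 156.6], [155, 148, 19, 19, 267])]
blue [683.6 151.9  25.6] [([293.6, 180.8], [287, 176, 15, 11, 106]), ([195.9, 147.5], [187, 141, 17, 15, 161])]
green [699.1  95.8  21.7] [([308.1, 197.6], [302, 191, 15, 14, 127]), ([225.2, 141.1], [217, 133, 17, 17, 207])]Traceback (most recent call last):
  File "<stdin>", line 6, in <module>
  File "h.py", line 11, in blobs
    _,_,st,ce=cv2.connectedComponentsWithStats(k); i=1+np.argmax(st[1:,4]); return ce[i],st[i].tolist()
                                                       ~~~~~~~~~^^^^^^^^^^
    return _wrapfunc(a, 'argmax', axis=axis, out=out, **kwds)
    return bound(*args, **kwds)
ValueError: attempt to get argmax of an empty sequence
```

```bash
python3 - <<'E'
from h import *
I={c:cv2.imread(f"pics/{c}0.png") for c in C}
roi={"side":(230,130,120,100),"top":(150,115,130,85)}
rng={"yellow":((20,150,90),(32,255,255)),"blue":((105,120,60),(128,255,255)),"green":((55,120,40),(85,255,255)),"red":((0,200,90),(6,255,255)),"black":((0,0,0),(180,255,45))}
P={}
for n,(l,h) in rng.items():
  try:
    p={c:blobs(I[c],l,h,roi[c] if n!="black" else {"side":(242,140,24,30),"top":(184,165,30,32)}[c]) for c in C}
    P[n]=p; print(n,tri(p["side"][0],p["top"][0]).round(1),[(p[c][0].round(1).tolist(),p[c][1]) for c in C])
  except Exception as e: print(n,e)
a=cv2.resize(I["side"][115:275,170:350],None,fx=2.2,fy=2.2,interpolation=2)
b=cv2.resize(I["top"][110:280,100:320],None,fx=1.8,fy=1.8,interpolation=2)
H=max(a.shape[0],b.shape[0]); f=lambda x:cv2.copyMakeBorder(x,0,H-x.shape[0],0,0,0)
cv2.imwrite("pics/crop0.png",np.hstack([f(a),f(b)]))
E
```

```text
yellow [665.5 211.7  29.2] [([280.0, 164.6], [274, 162, 15, 9, 48]), ([164.2, 156.6], [155, 148, 19, 19, 267])]
blue [683.6 151.9  25.6] [([293.6, 180.8], [287, 176, 15, 11, 106]), ([195.9, 147.5], [187, 141, 17, 15, 161])]
green [699.1  95.8  21.7] [([308.1, 197.6], [302, 191, 15, 14, 127]), ([225.2, 141.1], [217, 133, 17, 17, 207])]
red [717.8  37.8  24.5] [([327.4, 213.7], [322, 209, 11, 11, 29]), ([255.0, 132.8], [247, 125, 17, 17, 208])]
black [600.9 130.3 111.2] [([253.6, 155.0], [245, 143, 18, 25, 391]), ([197.0, 178.5], [184, 165, 30, 29, 478])]
```

View pics/crop0.png

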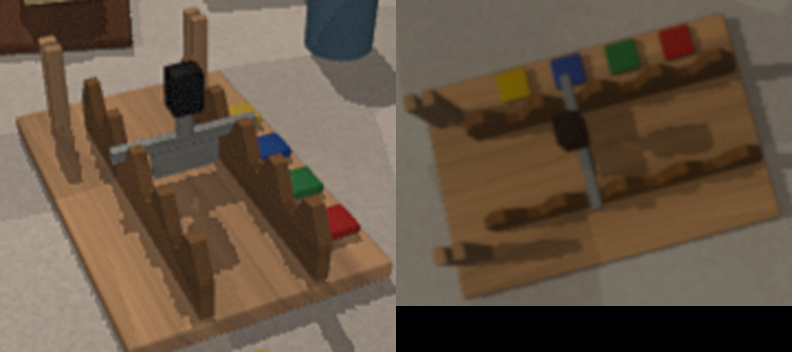

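The crop confirms the choice: a black knob on a steel bar beside the blue tag. Green is the next notch pair towards red. Now I fit the guide pose.

```bash
python3 - <<'E'
from h import *
obs=[]
for n,y,t,s in(("y",90,(164.2,156.6),None),("b",30,(196.2,148.5),None),("g",-30,(225.2,141.1),(308.1,197.6)),("r",-90,(255,132.8),None)):
    obs.append(("top",(92,y,28),t)); 
    if s: obs.append(("side",(92,y,25),s))
obs+=[("top",(115,-170,18),(282.8,117.2)),("top",(-115,-170,18),(312.2,228.3)),("top",(-115,170,18),(138.9,275)),("side",(115,-170,18),(347.3,235.5)),("side",(-115,170,18),(177.7,169.5))]
def W(p,X):
    c,s=np.cos(p[2]),np.sin(p[2]); X=np.atleast_2d(X); return np.c_[c*X[:,0]-s*X[:,1]+p[0],s*X[:,0]+c*X[:,1]+p[1],X[:,2]+p[3]]
res=lambda p:np.concatenate([proj(c,W(p,X))[0]-u for c,X,u in obs])
r=least_squares(res,[610,90,.28,0],loss="soft_l1"); p=r.x
r0=least_squares(lambda q:res([*q,0]),p[:3],loss="soft_l1"); print("z free",p.round(3)); print("z0",r0.x.round(3)); print(res([*r0.x,0]).reshape(-1,2).round(1).tolist())
p=[*r0.x,0]
k=W(p,[0,30,111])[0];g=W(p,[0,-30,111])[0];print("knob",k,"goal",g)
print("knob proj",proj("side",k),proj("top",k))
# knob from tall boxes
I={c:cv2.imread(f"pics/{c}0.png") for c in C}
cor=np.array([[a,b,c] for a in(-15,15) for b in(-13,13) for c in(-21,21)],float)
for d in C:
    best=[]
    G=cv2.cvtColor(I[d],cv2.COLOR_BGR2GRAY); dark=(G<48).astype(np.uint8)
    u0=proj(d,k)[0]
    hull=proj(d,W([0,0,p[2],0],cor)+k)
    for du in np.arange(-8,8.1,.5):
        for dv in np.arange(-8,8.1,.5):
            m=np.zeros(G.shape,np.uint8); cv2.fillConvexPoly(m,np.round(cv2.convexHull((hull+[du,dv]).astype(np.float32))*16).astype(np.int32),1,shift=4)
            M=cv2.dilate(m,np.ones((5,5)))-m
            best.append((G[m>0].mean()-G[M>0].mean(),du,dv))
    best.sort(); print(d,np.round(best[:4],1).tolist())
    u=u0+best[0][1:]; 
    if d=="side": us=u
    else: print("tri knob",tri(us,u).round(1))
E
```

```text
z free [5.96802e+02 1.06115e+02 2.35000e-01 4.90000e-01]
z0 [5.96906e+02 1.06399e+02 2.34000e-01]
[[-1.7, -0.4], [-3.3, 0.5], [-1.8, 0.7], [-4.1, -1.6], [-1.2, 1.8], [8.6, -1.4], [9.2, 2.6], [3.5, -2.2], [5.0, 5.7], [1.6, 0.1]]
knob [589.93955027 135.57864359 111.        ] goal [603.87297843  77.21890079 111.        ]
knob proj [[249.10025053 153.70857583]] [[193.63099025 186.81044096]]
side [[-67.5, 5.0, 2.0], [-67.3, 5.0, 1.5], [-67.2, 5.0, 1.0], [-66.8, 4.5, 1.0]]
top [[-26.9, 3.5, -4.5], [-26.7, 4.0, -4.5], [-26.6, 3.5, -4.0], [-26.6, 4.0, -4.0]]
tri knob [598.4 130.4 108.8]
```

```bash
cat > fit.py <<'E'
from h import *
obs=[("top",(92,90,28),(164.2,156.6)),("top",(92,30,28),(196.2,148.5)),("top",(92,-30,28),(225.2,141.1)),("top",(92,-90,28),(255,132.8)),("side",(92,-30,25),(308.1,197.6))]
cor=[("top",(115,-170,18),(282.8,117.2)),("top",(-115,-170,18),(312.2,228.3)),("top",(-115,170,18),(138.9,275)),("side",(115,-170,18),(347.3,235.5)),("side",(-115,170,18),(177.7,169.5)),
 ("side",(-50,300,18),None)][:5]
def W(p,X):
    c,s=np.cos(p[2]),np.sin(p[2]); X=np.atleast_2d(X); return np.c_[c*X[:,0]-s*X[:,1]+p[0],s*X[:,0]+c*X[:,1]+p[1],X[:,2]]
res=lambda p:np.concatenate([proj(c,W(p,X))[0]-u for c,X,u in obs]+[proj(c,W(p,np.add(X,(0,p[3],0))))[0]-u for c,X,u in cor])
p=least_squares(res,[610,90,.28,0],loss="soft_l1").x
E
python3 - <<'E'
from fit import *
print(p.round(3),res(p).reshape(-1,2).round(1).tolist())
k=W(p,[0,30,111])[0];g=W(p,[0,-30,111])[0];print("knob",k.round(1),"goal",g.round(1),proj("side",k),proj("top",k))
for i,c in enumerate(C):
    im=cv2.imread(f"pics/{c}0.png"); S=3
    x0,y0=((170,110),(100,105))[i]; im=cv2.resize(im[y0:y0+170,x0:x0+(130 if 0 else 180)],None,fx=2.2,fy=2.2)
    L=[]
    for x in(-56,-44,44,56):
        pl=[]
        for y in(-90,-30,30,90): pl+=[(x,y-24,83),(x,y-8,55),(x,y+8,55),(x,y+24,83)]
        if x in(-56,56): L.append((pl,(255,255,0)))
    L.append(([(x+0,y+30,z) for x,y,z in((-70,-5,67),(70,-5,67),(70,5,67),(-70,5,67),(-70,-5,67))],(0,255,255)))
    for zz in(90,132): L.append(([(x,y+30,zz) for x,y in((-15,-13),(15,-13),(15,13),(-15,13),(-15,-13))],(0,0,255)))
    for pl,col in L:
        cv2.polylines(im,[np.int32((proj(c,W(p,pl))-[x0-.25,y0-.25])*2.2)],False,col,1)
    L=im if i==0 else np.hstack([prev,im]); prev=im
cv2.imwrite("pics/ov.png",L)
E
```

```text
[5.99311e+02 1.00581e+02 2.56000e-01 1.90900e+01] [[0.6, -0.4], [-1.1, -0.2], [0.1, -0.6], [0.6, -0.1], [-2.3, -0.6], [0.4, -1.5], [3.1, 1.6], [-1.6, 0.7], [2.3, -0.5], [-0.8, -2.0]]
knob [591.7 129.6 111. ] goal [606.9  71.6 111. ] [[250.44575072 155.27160192]] [[197.22183829 185.76055474]]
```

View pics/ov.png

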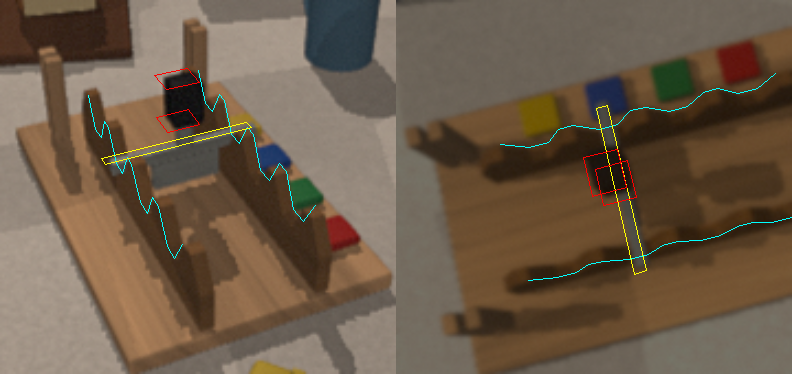

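The fit is consistent along the rails: the stop sits about 7 mm off-centre along its bar, within its slack. The knob triangulates to about (598, 130, 110), and the tool's y already runs along the rails. I travel above it in two halves.

Emit:
drive_tool --steps '[{"offset": [0.02,-0.02,0],"angular": [0,0,0]},{"offset": [0.06,-0.06,0],"angular": [0,0,0]},{"offset": [0.61,-0.6,0],"angular": [0,0,0]},{"offset": [0.61,-0.6,0],"angular": [0,0,0]},{"offset": [0.61,-0.6,0],"angular": [0,0,0]},{"offset": [0.61,-0.6,0],"angular": [0,0,0]},{"offset": [0.61,-0.6,0],"angular": [0,0,0]},{"offset": [0.61,-0.6,0],"angular": [0,0,0]},{"offset": [0.61,-0.6,0],"angular": [0,0,0]},{"offset": [0.61,-0.6,0],"angular": [0,0,0]},{"offset": [0.61,-0.6,0],"angular": [0,0,0]},{"offset": [0.61,-0.6,0],"angular": [0,0,0]},{"offset": [0.61,-0.6,0],"angular": [0,0,0]},{"offset": [0.61,-0.6,0],"angular": [0,0,0]}]' --grip 1

```text
t: 1.8
tool_pos: [378.9, -234.7, 195.6]
ee_rot: [0.991, 0.131, -0.0, 0.0]
contact_force: [0.2, 0.6, -0.1]
grip_width: 87.0
gripper_force: 0.0
```

Emit:
drive_tool --steps '[{"offset": [0.04,-0.04,0],"angular": [0,0,0]},{"offset": [0.1,-0.1,0],"angular": [0,0,0]},{"offset": [0.614,-0.59,0],"angular": [0,0,0]},{"offset": [0.614,-0.59,0],"angular": [0,0,0]},{"offset": [0.614,-0.59,0],"angular": [0,0,0]},{"offset": [0.614,-0.59,0],"angular": [0,0,0]},{"offset": [0.614,-0.59,0],"angular": [0,0,0]},{"offset": [0.614,-0.59,0],"angular": [0,0,0]},{"offset": [0.614,-0.59,0],"angular": [0,0,0]},{"offset": [0.614,-0.59,0],"angular": [0,0,0]},{"offset": [0.614,-0.59,0],"angular": [0,0,0]},{"offset": [0.614,-0.59,0],"angular": [0,0,0]},{"offset": [0.614,-0.59,0],"angular": [0,0,0]},{"offset": [0.614,-0.59,0],"angular": [0,0,0]}]'

```text
t: 3.2
tool_pos: [598.4, 129.7, 196.0]
ee_rot: [0.991, 0.131, 0.0, 0.0]
contact_force: [0.7, -0.7, 0.5]
grip_width: 87.4
gripper_force: 0.0
```

Emit:
drive_tool --steps '[{"offset": [0,0,0.03],"angular": [0,0,0]},{"offset": [0,0,0.07],"angular": [0,0,0]},{"offset": [0,0,0.11],"angular": [0,0,0]},{"offset": [0,0,0.14],"angular": [0,0,0]},{"offset": [0,0,0.17],"angular": [0,0,0]},{"offset": [0,0,0.19],"angular": [0,0,0]},{"offset": [0,0,0.203],"angular": [0,0,0]},{"offset": [0,0,0.203],"angular": [0,0,0]}]'

```text
t: 4.0
tool_pos: [598.0, 131.2, 93.2]
ee_rot: [0.991, 0.132, -0.001, -0.0]
contact_force: [0.0, 0.2, 0.4]
grip_width: 86.7
gripper_force: 0.0
```

```bash
cat > look.py <<'E'
import sys,cv2,numpy as np
from rig import eyes,ctrl
n=sys.argv[1]
a=eyes.read_camera("side")["pixels"]; b=eyes.read_camera("top")["pixels"]
cv2.imwrite(f"pics/s_{n}.png",a);cv2.imwrite(f"pics/t_{n}.png",b)
f=lambda im,x,y:cv2.resize(im[y:y+180,x:x+180],None,fx=2.2,fy=2.2)
cv2.imwrite(f"pics/{n}.png",np.hstack([f(a,170,100),f(b,110,90)]))
s=ctrl.read_state();print(s["t"],s["tool_pos"],s["contact_force"].round(1))
E
python3 look.py pre
```

```text
4.1 [599.00435128 131.29324699  94.6804261 ] [0.  0.8 0.1]
```

View pics/pre.png

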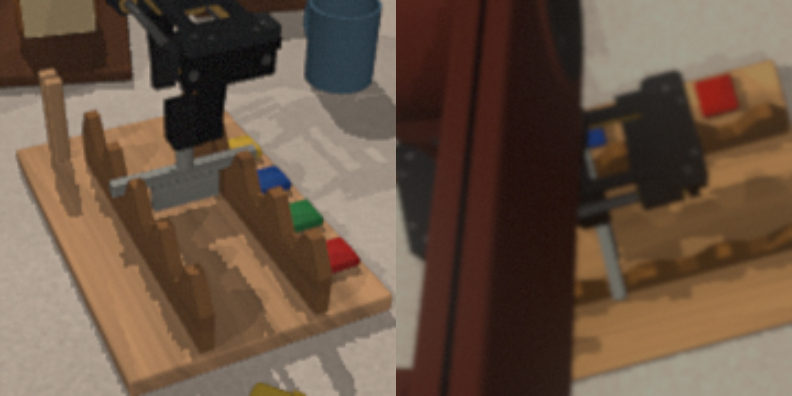

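The side crop shows the near finger standing in front of the knob, just above the stem at (184,155) and centred on it. I close.

Emit:
drive_tool --steps '[{"offset": [0,0,0],"angular": [0,0,0]},{"offset": [0,0,0],"angular": [0,0,0]},{"offset": [0,0,0],"angular": [0,0,0]},{"offset": [0,0,0],"angular": [0,0,0]},{"offset": [0,0,0],"angular": [0,0,0]},{"offset": [0,0,0],"angular": [0,0,0]},{"offset": [0,0,0],"angular": [0,0,0]},{"offset": [0,0,0],"angular": [0,0,0]},{"offset": [0,0,0],"angular": [0,0,0]},{"offset": [0,0,0],"angular": [0,0,0]}]' --grip -1 --squeeze 25

```text
t: 5.1
tool_pos: [598.5, 131.1, 94.1]
ee_rot: [0.991, 0.132, -0.0, 0.0]
contact_force: [0.2, -0.6, 0.4]
grip_width: 25.7
gripper_force: 25.0
```

Emit:
drive_tool --steps '[{"offset": [0,0,-0.01],"angular": [0,0,0]},{"offset": [0,0,-0.03],"angular": [0,0,0]},{"offset": [0,0,-0.055],"angular": [0,0,0]},{"offset": [0,0,-0.08],"angular": [0,0,0]},{"offset": [0,0,-0.1],"angular": [0,0,0]},{"offset": [0,0,-0.115],"angular": [0,0,0]},{"offset": [0,0,-0.12],"angular": [0,0,0]},{"offset": [0,0,-0.12],"angular": [0,0,0]},{"offset": [0,0,-0.12],"angular": [0,0,0]}]'

```text
t: 6.0
tool_pos: [598.1, 131.2, 153.5]
ee_rot: [0.991, 0.132, -0.001, -0.0]
contact_force: [0.7, -0.5, -1.0]
grip_width: 25.8
gripper_force: 24.9
```

Emit:
drive_tool --steps '[{"offset": [-0.001,0.01,0],"angular": [0,0,0]},{"offset": [-0.003,0.03,0],"angular": [0,0,0]},{"offset": [-0.006,0.06,0],"angular": [0,0,0]},{"offset": [-0.008,0.09,0],"angular": [0,0,0]},{"offset": [-0.01,0.11,0],"angular": [0,0,0]},{"offset": [-0.01,0.12,0],"angular": [0,0,0]},{"offset": [-0.01,0.12,0],"angular": [0,0,0]},{"offset": [-0.01,0.12,0],"angular": [0,0,0]}]'

```text
t: 6.8
tool_pos: [609.4, 72.0, 154.1]
ee_rot: [0.991, 0.132, -0.0, -0.0]
contact_force: [-1.2, 0.7, -1.5]
grip_width: 26.1
gripper_force: 24.9
```

```bash
python3 look.py over
```

```text
6.9 [609.31431656  72.46588097 154.16627533] [ 0.3 -0.  -1.9]
```

View pics/over.png

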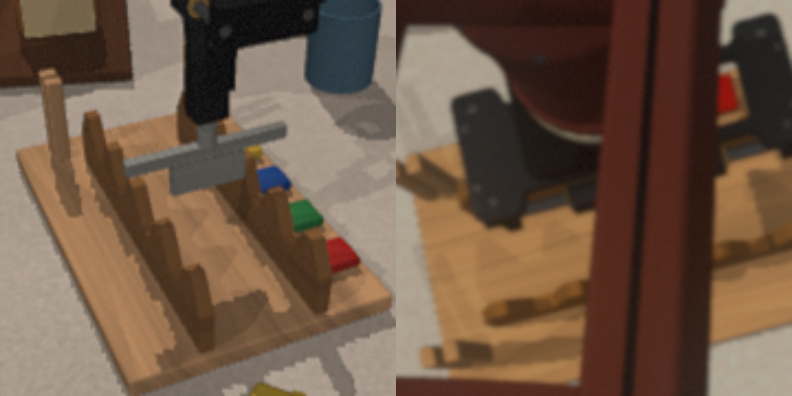

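The stop hangs level from the gripper, its bar running from (125,168) to (285,130) in the side crop. I lower it slowly.

Emit:
drive_tool --steps '[{"offset": [0,0,0.01],"angular": [0,0,0]},{"offset": [0,0,0.025],"angular": [0,0,0]},{"offset": [0,0,0.04],"angular": [0,0,0]},{"offset": [0,0,0.055],"angular": [0,0,0]},{"offset": [0,0,0.07],"angular": [0,0,0]},{"offset": [0,0,0.085],"angular": [0,0,0]},{"offset": [0,0,0.1],"angular": [0,0,0]},{"offset": [0,0,0.11],"angular": [0,0,0]},{"offset": [0,0,0.116],"angular": [0,0,0]},{"offset": [0,0,0.116],"angular": [0,0,0]},{"offset": [0,0,0.116],"angular": [0,0,0]}]'

```text
t: 8.0
tool_pos: [609.6, 72.0, 96.4]
ee_rot: [0.991, 0.132, 0.0, 0.0]
contact_force: [-0.4, -0.8, -1.9]
grip_width: 25.9
gripper_force: 24.9
```

```bash
python3 look.py down
```

```text
8.1 [609.7990937   71.99369367  96.67637038] [-1.1  0.1 -2.2]
```

View pics/down.png

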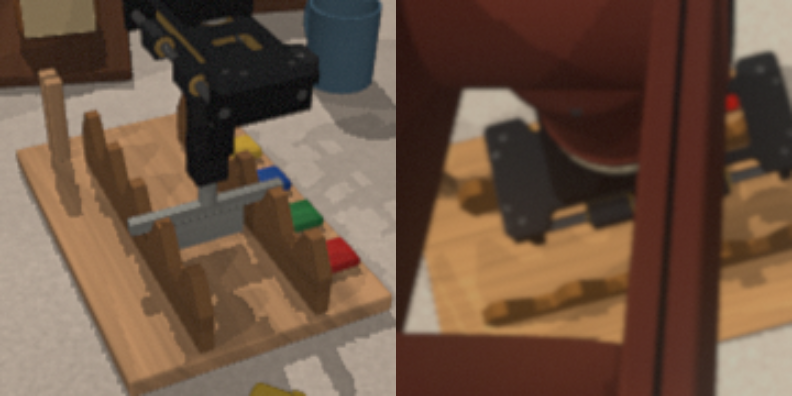

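The bar is in the next notch pair, between the second and third teeth, about 2 mm above the floor. I release and retreat upward.

Emit:
drive_tool --steps '[{"offset": [0,0,0.004],"angular": [0,0,0]},{"offset": [0,0,0.004],"angular": [0,0,0]},{"offset": [0,0,0.004],"angular": [0,0,0]}]'

```text
t: 8.4
tool_pos: [609.4, 72.0, 94.2]
ee_rot: [0.991, 0.132, -0.0, -0.0]
contact_force: [-0.2, -0.8, -2.1]
grip_width: 25.7
gripper_force: 24.9
```

Emit:
drive_tool --steps '[{"offset": [0,0,0],"angular": [0,0,0]},{"offset": [0,0,0],"angular": [0,0,0]},{"offset": [0,0,0],"angular": [0,0,0]},{"offset": [0,0,0],"angular": [0,0,0]},{"offset": [0,0,0],"angular": [0,0,0]},{"offset": [0,0,0],"angular": [0,0,0]},{"offset": [0,0,0],"angular": [0,0,0]},{"offset": [0,0,0],"angular": [0,0,0]}]' --grip 1

```text
t: 9.2
tool_pos: [609.4, 72.0, 94.1]
ee_rot: [0.991, 0.132, -0.0, 0.0]
contact_force: [-0.6, 0.9, -0.1]
grip_width: 81.5
gripper_force: 0.0
```

Emit:
drive_tool --steps '[{"offset": [0,0,-0.02],"angular": [0,0,0]},{"offset": [0,0,-0.06],"angular": [0,0,0]},{"offset": [0,0,-0.12],"angular": [0,0,0]},{"offset": [0,0,-0.2],"angular": [0,0,0]},{"offset": [-0.1,0.05,-0.24],"angular": [0,0,0]},{"offset": [-0.2,0.15,-0.24],"angular": [0,0,0]},{"offset": [-0.3,0.3,-0.24],"angular": [0,0,0]},{"offset": [-0.3,0.5,-0.24],"angular": [0,0,0]},{"offset": [-0.3,0.6,-0.24],"angular": [0,0,0]},{"offset": [-0.3,0.6,-0.24],"angular": [0,0,0]},{"offset": [-0.3,0.6,-0.24],"angular": [0,0,0]},{"offset": [-0.3,0.6,-0.24],"angular": [0,0,0]},{"offset": [-0.3,0.6,-0.24],"angular": [0,0,0]}]'

```text
t: 10.5
tool_pos: [542.9, -258.6, 214.5]
ee_rot: [0.991, 0.13, 0.0, 0.0]
contact_force: [-0.1, 1.0, -0.8]
grip_width: 86.9
gripper_force: 0.0
```

```bash
python3 look.py end; python3 - <<'E'
from fit import *
g=W(p,[0,-30,111])[0]
k0=np.array([598.4,130.4,108.8])
cb=np.array([[a,b,c] for a in(-15,15) for b in(-13,13) for c in(-21,21)],float)
us={}
for d in C:
    G=cv2.imread(f"pics/{'s' if d=='side' else 't'}_end.png",0)
    hull=proj(d,W([0,0,p[2]],cb)+g)
    best=[]
    for du in np.arange(-9,9.1,.5):
        for dv in np.arange(-9,9.1,.5):
            m=np.zeros(G.shape,np.uint8); cv2.fillConvexPoly(m,np.round(cv2.convexHull((hull+[du,dv]).astype(np.float32))*16).astype(np.int32),1,shift=4)
            M=cv2.dilate(m,np.ones((5,5)))-m; best.append((G[m>0].mean()-G[M>0].mean(),du,dv))
    b=min(best); us[d]=proj(d,g)[0]+b[1:]; print(d,np.round(b,1))
k=tri(us["side"],us["top"]);d=k-g;c,s=np.cos(p[2]),np.sin(p[2])
print(k.round(1),"off in guide x,y,z",np.round([c*d[0]+s*d[1],-s*d[0]+c*d[1],d[2]],1))
E
```

```text
10.6 [ 543.09902655 -255.86125016  214.34968828] [1.5 0.4 0.5]
side [-29.2   1.5   5. ]
top [-30.9   0.5  -0.5]
[609.9  72.   99.7] off in guide x,y,z [  3.   -0.4 -11.3]
```

View pics/end.png

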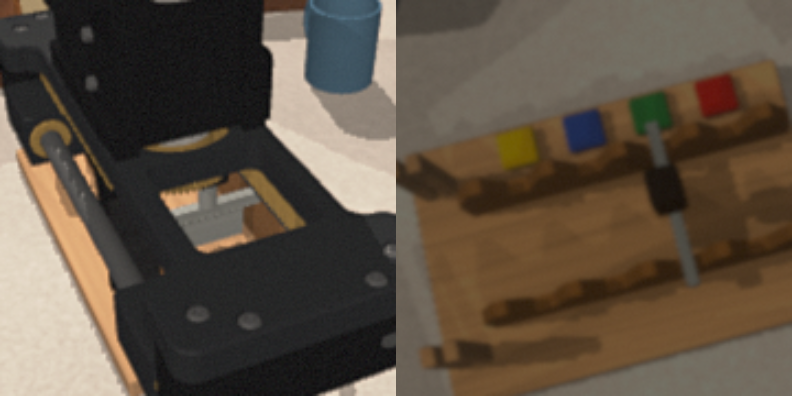

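The top crop shows the bar straight across beside green, with the knob at (665,190). The gripper blocks the side view, so I move it aside and check the height.

Emit:
drive_tool --steps '[{"offset": [-0.04,0.02,-0.02],"angular": [0,0,0]},{"offset": [-0.12,0.06,-0.04],"angular": [0,0,0]},{"offset": [-0.2,0.1,-0.04],"angular": [0,0,0]},{"offset": [-0.28,0.14,-0.04],"angular": [0,0,0]},{"offset": [-0.36,0.17,-0.04],"angular": [0,0,0]},{"offset": [-0.44,0.19,-0.04],"angular": [0,0,0]},{"offset": [-0.44,0.19,-0.04],"angular": [0,0,0]},{"offset": [-0.44,0.19,-0.04],"angular": [0,0,0]},{"offset": [-0.44,0.19,-0.04],"angular": [0,0,0]}]'

```text
t: 11.5
tool_pos: [356.9, -404.7, 234.4]
ee_rot: [0.991, 0.133, 0.0, 0.0]
contact_force: [1.0, 0.9, -0.4]
grip_width: 87.4
gripper_force: 0.0
```

```bash
python3 look.py end2; python3 - <<'E'
from fit import *
g=W(p,[0,-30,111])[0]
cb=np.array([[a,b,c] for a in(-15,15) for b in(-13,13) for c in(-21,21)],float)
us={}
for d in C:
    G=cv2.imread(f"pics/{'s' if d=='side' else 't'}_end2.png",0)
    hull=proj(d,W([0,0,p[2]],cb)+g)
    best=[]
    for du in np.arange(-9,9.1,.5):
        for dv in np.arange(-9,9.1,.5):
            m=np.zeros(G.shape,np.uint8); cv2.fillConvexPoly(m,np.round(cv2.convexHull((hull+[du,dv]).astype(np.float32))*16).astype(np.int32),1,shift=4)
            M=cv2.dilate(m,np.ones((5,5)))-m; best.append((G[m>0].mean()-G[M>0].mean(),du,dv))
    b=min(best); us[d]=proj(d,g)[0]+b[1:]; print(d,np.round(b,1))
k=tri(us["side"],us["top"]);d=k-g;c,s=np.cos(p[2]),np.sin(p[2])
print(k.round(1),"off in guide x,y,z",np.round([c*d[0]+s*d[1],-s*d[0]+c*d[1],d[2]],1))
E
```

```text
11.6 [ 357.02669704 -404.82870306  234.26970693] [-0.5  0.1  0.3]
side [-57.4   0.   -1. ]
top [-31.8   0.5  -0.5]
[606.9  70.4 113.9] off in guide x,y,z [-0.3 -1.1  2.9]
```

View pics/end2.png

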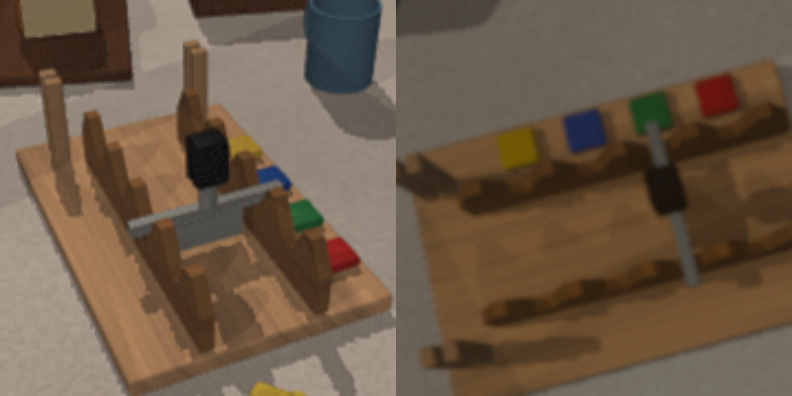

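The side crop shows the bar down in both notches and the knob upright at (207,158). Its release height matched the original seat: TCP at 94 mm both times.

```bash
python3 -c "
from rig import order
print(order.finish_job())"
```

```text
the job is handed in; nothing more can be done
None
```

The stop now hangs in the green-tagged notch pair, straight across and released, measured within about 3 mm of the target. The job was handed in at about 11.6 s; no verdict came back.

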